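# Set out the calibration weights in order for a balance check

### The job

Set the four steel calibration weights out in the row of black dishes, ready for the balance's linearity check: one standing upright in each dish, in order of size, with the smallest in the dish nearest the balance and the biggest in the dish farthest from it. Set them down gently, never dropping one or tipping one over, and do not bump the balance or shift the white tee connector that lies among them.

Things in the scene. Friction and masses are not known exactly. Their poses are not given: they have to be found in the camera images.
- weight_500: the biggest of the four bare stainless-steel calibration weights, 500 g (no marking): an upright cylinder 38 mm across and 50 mm tall with a narrower knob of 24 mm across on a neck on top, 71 mm tall in all. It stands on the bench at the start. Origin: centre of its underside; z up its axis.
- weight_200: the second biggest of the four bare stainless-steel calibration weights, 200 g (no marking): an upright cylinder 28 mm across and 38 mm tall with a narrower knob of 18 mm across on a neck on top, 54 mm tall in all. It stands on the bench at the start. Origin: centre of its underside; z up its axis.
- weight_100: the second smallest of the four bare stainless-steel calibration weights, 100 g (no marking): an upright cylinder 22 mm across and 31 mm tall with a narrower knob of 14 mm across on a neck on top, 44 mm tall in all. It stands on the bench at the start. Origin: centre of its underside; z up its axis.
- weight_50: the smallest of the four bare stainless-steel calibration weights, 50 g (no marking): an upright cylinder 18 mm across and 24 mm tall with a narrower knob of 11.5 mm across on a neck on top, 35 mm tall in all. It stands on the bench at the start. Origin: centre of its underside; z up its axis.
- dish_a: one of four identical round black dishes fixed in a row, 78 to 102 mm apart, on an aluminium profile (30 mm high, 60 wide, 374 long); letters in no fixed order. 70 mm across, 10 high; round flat recess 58 mm across, 6 deep: its floor 4 mm above the dish's underside, 34 above the bench. Origin: centre of the underside; z up; the row runs along y.
- dish_b: one of four identical round black dishes fixed in a row, 78 to 102 mm apart, on an aluminium profile (30 mm high, 60 wide, 374 long); letters in no fixed order. 70 mm across, 10 high; round flat recess 58 mm across, 6 deep: its floor 4 mm above the dish's underside, 34 above the bench. Origin: centre of the underside; z up; the row runs along y.
- dish_c: one of four identical round black dishes fixed in a row, 78 to 102 mm apart, on an aluminium profile (30 mm high, 60 wide, 374 long); letters in no fixed order. 70 mm across, 10 high; round flat recess 58 mm across, 6 deep: its floor 4 mm above the dish's underside, 34 above the bench. Origin: centre of the underside; z up; the row runs along y.
- dish_d: one of four identical round black dishes fixed in a row, 78 to 102 mm apart, on an aluminium profile (30 mm high, 60 wide, 374 long); letters in no fixed order. 70 mm across, 10 high; round flat recess 58 mm across, 6 deep: its floor 4 mm above the dish's underside, 34 above the bench. Origin: centre of the underside; z up; the row runs along y.
- balance: precision balance: white housing 220 mm deep (x), 185 wide (y), round steel pan on top, 66 mm high; fixed, at the left or right end of the row. A bench multimeter (blue front, 85 mm high, same footprint, fixed) is at the other end; both fronts are about level with the profile's middle. Origin: centre of its underside; front faces -x.
- tee: a white plastic breathing-tube tee lying flat on the bench among the weights, not part of the job: through tube 76 mm long along its y, a side branch of 40 mm along its +x, 26 mm thick. Loose. Origin: under the crossing of the tubes, on the bench.
Things that resemble listed ones, but are neither listed nor needed, are in the scene too. Leave any turquoise look-alike of the weight_500 alone. Leave any pink look-alike of the weight_200 alone.

How it is judged (in metres and radians):
At the end, for the whole second after the job is handed in: Counted from the dish nearest the balance: the 50, 100, 200 and 500 g weight, each upright (0.08 rad) on the floor of its dish, inside the rim (axis within 20, 18, 15 and 10 mm of the dish's centre), released and at rest ((horizontal distance between weight_50 and dish_a below 0.0215 m or horizontal distance between weight_50 and dish_b below 0.0215 m or horizontal distance between weight_50 and dish_c below 0.0215 m or horizontal distance between weight_50 and dish_d below 0.0215 m) and horizontal distance between weight_50 and balance between 0.13 and 0.2335 m and height (world z) of weight_50 between 0.0315 and 0.0365 m and angle between each of weight_50, weight_100, weight_200, weight_500's own z axis and vertical below 0.08 rad and linear speed of each of weight_50, weight_100, weight_200, weight_500 below 0.02 m/s and contact force between each of weight_50, weight_100, weight_200, weight_500 and the fingers below 0.05 N and (horizontal distance between weight_100 and dish_a below 0.0195 m or horizontal distance between weight_100 and dish_b below 0.0195 m or horizontal distance between weight_100 and dish_c below 0.0195 m or horizontal distance between weight_100 and dish_d below 0.0195 m) and horizontal distance between weight_100 and balance between 0.2335 and 0.3165 m and height (world z) of weight_100 between 0.0315 and 0.0365 m and (horizontal distance between weight_200 and dish_a below 0.0165 m or horizontal distance between weight_200 and dish_b below 0.0165 m or horizontal distance between weight_200 and dish_c below 0.0165 m or horizontal distance between weight_200 and dish_d below 0.0165 m) and horizontal distance between weight_200 and balance between 0.3165 and 0.4025 m and height (world z) of weight_200 between 0.0315 and 0.0365 m and (horizontal distance between weight_500 and dish_a below 0.0115 m or horizontal distance between weight_500 and dish_b below 0.0115 m or horizontal distance between weight_500 and dish_c below 0.0115 m or horizontal distance between weight_500 and dish_d below 0.0115 m) and horizontal distance between weight_500 and balance between 0.4025 and 0.5 m and height (world z) of weight_500 between 0.0315 and 0.0365 m); the robot touches nothing.
It fails at once if a weight is tipped over (angle between any of weight_500, weight_200, weight_100, weight_50's own z axis and vertical above 1 rad).
It fails at once if a weight is dropped (falls freely, by more than about 18 mm) ((linear speed of weight_500 above 0.6 m/s and contact force between weight_500 and the fingers below 0.02 N) or (linear speed of weight_200 above 0.6 m/s and contact force between weight_200 and the fingers below 0.02 N) or (linear speed of weight_100 above 0.6 m/s and contact force between weight_100 and the fingers below 0.02 N) or (linear speed of weight_50 above 0.6 m/s and contact force between weight_50 and the fingers below 0.02 N)).
It fails at once if the tee connector is moved more than 15 mm (distance of tee from where it was at the start of the episode above 0.015 m).
It fails at once if the balance is bumped or loaded with more than 6 N (contact force between balance and anything else above 6 N).
It also fails if it takes over 90 s, if anything falls off the work surface, if the arm or the gripper's body presses on something with over 40 N, if the wrist force passes 120 N, or if a joint passes its speed limit or range.

### The arm

A 6-joint arm with a two-finger parallel gripper is mounted at the origin on the work surface. World frame = base frame: x ahead of the robot, y to its left, z up, the work surface at z = 0. Lengths are in m, angles in degrees, forces in N, time in s.
With the tool pointing down it reaches from about 0.35 to 0.95 m from the base axis. Payload 17.4 kg.
Tool frame: the origin (TCP) lies at the very end of the fingers, on their centre line; the grasp point (between the pads) lies 19 mm behind it; z points along the fingers, y is the line along which they close (so a half turn about z gives the same grasp; the last joint's range is limited). The gripper opens to 93 mm and grips with 3 to 60 N. Pads are 15 mm wide; open, the fingers measure 128 mm over their backs; the gripper's body (75 mm by 188 mm) begins 65 mm behind the grasp point.
Start: joints at [-78.369, 6.646, 82.598, -0, 90.757, -2.166], TCP at [0.161, -0.656, 0.219] pointing down, gripper open.
Joint ranges: [-162.19, 162.19], [-47.58, 125.68], [4.15, 143.07], [-65.23, 245.23], [0.69, 171.88], [-170.13, 170.13]. Speed limits (degrees/s): [108.29, 108.29, 127.2, 180, 180, 180].

### API

Orientations are given as a 3x3 rotation matrix whose columns are the frame's x, y, z axes.
In Python, from station import r gives the robot as it stands.
- The arm moves only by the tool play_rows, never from a script. Its argument "plan" is one flat list of numbers, 4 for each row, row after row: the shift along the tool's x, y, z in mm, then the turn about the tool's z in degrees. A call has 1 to 12 rows; each row is the pose to reach, as a shift and turn from the pose commanded when the call began, along the tool's axes at that moment; what a row does not reach only later rows make up. A row lasts 1/12 s, in which the tool goes at most 41.7 mm and 7.16 degrees, less where a joint would pass 70% of its speed; a pose out of reach is approached as far as the arm can. A call with a gripper value outside its range is refused whole. "hand" is the opening, from 0 (shut) to 1 (fully open), set as the call begins (left out, the last holds). The fingers move at their own pace and stop on an object; "squeeze" is the grip in N (left out, the last holds). Time passes only in rows, so rows that repeat a pose let the fingers close. It gives the time, the measured TCP pose, the force, the opening and the grip force at its end, in the units of the state.
- r.state(): the state, without advancing time (a new reading comes with each control period).
- r.snapshot(name): name is "scene" or "top" or "wrist"; returns the picture (400x640x3 uint8, red, green, blue); there is no depth.
- r.camera_info(name): a dict with "intrinsics" (3x3 intrinsics, pixels), "k1" (the pictures are not rectified: a ray, as slopes to the right and down, at radius r is drawn at 1 + k1 r^2 times it, then the intrinsics apply), "origin" and "orientation" of the camera in the world; the wrist camera has in their place "mount" (4x4, takes a point from camera to tool coordinates, whose origin is the TCP and whose axes are the flange's). Camera axes: x right, y up, looking along -z (the intrinsics and any distortion apply to the point x, -y, -z); pixel columns grow to the right and rows downward; lengths in m; the calibration is good to about 2 mm. A picture is of the moment at which its call begins: read the wrist's pose just before it. camera_info takes no time and is no camera call.
- r.hand_in(): hands the job in; it is judged then, once.
The state is a dict: "time": time; "joint_positions": joint angles; "joint_velocities": joint speeds; "tau": joint torques, N m; "tcp_pos": TCP position; "tool_rot": TCP orientation; "wrist_force": force on the tool from outside, world axes, zero at the start; "moment": the same for the moment, N m; "grip_width": finger opening in m; "grip_force": force on a finger pad.
Only numpy, scipy, OpenCV 4.12 (cv2) and the standard library are available. Lean on these libraries where they do the work, as an engineer would, in place of code of your own. Each camera call takes 0.05 s, during which the arm holds its last target. There are 200 camera calls.

## Working session

There is one attempt and no reset: what is moved stays moved. The work goes in short steps, Python scripts to look and compute and a tool call to move; the robot and the scene stay as the last step left them, time stands still between calls to the robot, and variables do not carry over. Pictures are saved under pics/ and viewed, at most 14 in all, crops included, and the job is handed in when it is done.

Besides the shell and the picture viewer there is one more tool, called after "Emit:" by a JSON object that holds its "fn" and its "kwargs", one argument or row to a line. play_rows: Moves the arm, as the interface text tells. Its arguments: {"type":"object","properties":{"plan":{"type":"array","items":{"type":"number"}},"hand":{"type":"number"},"squeeze":{"type":"number"}},"required":["plan"]}

```bash
mkdir -p pics; cat > h.py <<'E'
import numpy as np, cv2
from station import r
def snap(n,f):
    im=r.snapshot(n); cv2.imwrite('pics/'+f,im[:,:,::-1]); return im
def campose(n,st=None):
    c=r.camera_info(n)
    if 'mount' in c:
        st=st or r.state(); M=np.array(c['mount']); R=np.array(st['tool_rot']); 
        return c,R@M[:3,:3],np.array(st['tcp_pos'])+R@M[:3,3]
    return c,np.array(c['orientation']),np.array(c['origin'])
def ray(n,uv,st=None):
    c,R,o=campose(n,st); K=np.array(c['intrinsics']); 
    p=cv2.undistortPoints(np.array([[uv]],float),K,np.array([c['k1'],0,0,0.]))[0,0]
    return o,R@np.array([p[0],-p[1],-1.])
def onplane(n,uv,z,st=None):
    o,d=ray(n,uv,st); return o+d*(z-o[2])/d[2]
def proj(n,P,st=None):
    c,R,o=campose(n,st); q=R.T@(np.array(P,float)-o); s=np.array([q[0],-q[1]])/-q[2]
    s=s*(1+c['k1']*(s@s)); return (np.array(c['intrinsics'])@[s[0],s[1],1])[:2]
E
python3 - <<'E'
from h import *
for n in('scene','top'): snap(n,n+'0.png'); c=r.camera_info(n); print(n,c)
print(r.camera_info('wrist')); print(r.state())
E
```

```text
scene {'intrinsics': array([[394.92477375,   0.        , 323.47749331],
       [  0.        , 394.92477375, 196.18988777],
       [  0.        ,   0.        ,   1.        ]]), 'k1': -0.0373888405769476, 'origin': array([1.02241053, 0.47034612, 0.61989589]), 'orientation': array([[-0.74988127, -0.40999792,  0.51921074],
       [ 0.66136314, -0.48431827,  0.57274306],
       [ 0.01663979,  0.77287613,  0.63433871]])}
top {'intrinsics': array([[482.22106091,   0.        , 322.96164831],
       [  0.        , 482.22106091, 203.57450284],
       [  0.        ,   0.        ,   1.        ]]), 'k1': -0.022010466583735507, 'origin': array([ 0.44816642, -0.02229769,  1.34422895]), 'orientation': array([[ 0.00913992,  0.99731527, -0.07265475],
       [-0.99990863,  0.009839  ,  0.0092698 ],
       [ 0.00995976,  0.07256339,  0.99731407]])}
{'intrinsics': array([[279.74907131,   0.        , 320.70321944],
       [  0.        , 279.74907131, 199.15557327],
       [  0.        ,   0.        ,   1.        ]]), 'k1': -0.015951428349640744, 'mount': array([[-9.41141276e-04,  9.60678430e-01,  2.776617
[... 405 characters left out ...]
  9.07561812e+01, -2.16557731e+00]), 'joint_velocities': array([-0.04870356, -0.10549624, -0.1949914 ,  0.00248459, -0.08543936,
        0.01284492]), 'tau': array([ 4.17053510e-03, -7.22888017e+01, -6.23864365e+01,  7.82328565e-02,
        2.27542757e-02, -6.29935357e-05]), 'tcp_pos': array([ 0.16093581, -0.65534791,  0.2179707 ]), 'tool_rot': array([[ 9.71145502e-01,  2.38487670e-01, -2.13980481e-04],
       [ 2.38487763e-01, -9.71144958e-01,  1.02816370e-03],
       [ 3.73983005e-05, -1.04952828e-03, -9.99999449e-01]]), 'wrist_force': array([-1.26183197, -0.25465916, -0.00279206]), 'moment': array([0.00486873, 0.00246268, 0.03772249]), 'grip_force': 0.0, 'grip_width': 0.09300667860144642}
```

View pics/top0.png

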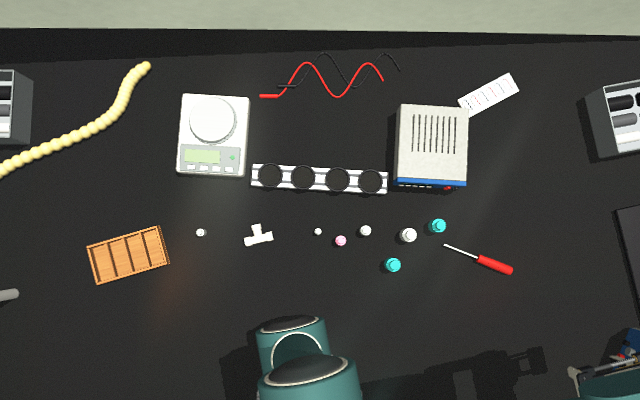

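View pics/scene0.png

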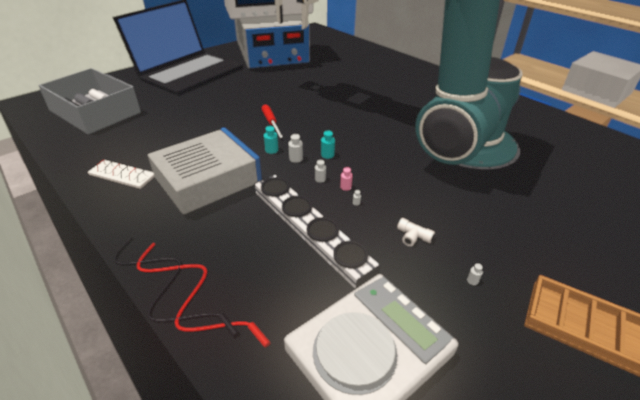

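The top view has the balance at (213,135), at +y, and the dishes at (270,176), (303,177), (337,180) and (371,182).

Steel candidates:
- (200,232): probably the 100 g.
- (318,231): probably the 50 g.
- (365,230): probably the 200 g.
- (408,235): probably the 500 g.

Look-alikes to leave alone are pink at (340,240) and turquoise at (438,226) and (393,265). The tee is at (258,235). I'll measure these and check them in one close crop.

```bash
python3 - <<'E'
from h import *
im=cv2.imread('pics/top0.png'); g=cv2.cvtColor(im,cv2.COLOR_BGR2GRAY)
cv2.imwrite('pics/crop.png',cv2.resize(im[150:280,185:455],None,fx=2.95,fy=2.95,interpolation=cv2.INTER_CUBIC))
n,l,s,c=cv2.connectedComponentsWithStats((g>70).astype(np.uint8))
H={(200,232):.044,(318,231):.035,(365,230):.054,(408,235):.071,(340,240):.054,(438,226):.071,(393,265):.071,(258,235):.02}
for k,h in H.items():
    i=min((i for i in range(1,n) if s[i,4]>8),key=lambda i:np.hypot(*(c[i]-k)))
    x,y,w,hh,a=s[i]; print(k,s[i],c[i].round(1),onplane('top',c[i],h*.75).round(4)[:2])
# dishes: dark components inside rail
m=(g<60).astype(np.uint8)
for k in [(270,176),(303,177),(337,180),(371,182)]:
    sub=np.zeros_like(m); cv2.circle(sub,k,17,1,-1); 
    n2,l2,s2,c2=cv2.connectedComponentsWithStats(m&sub); i=l2[k[1],k[0]]
    if i: print(k,s2[i],c2[i].round(1),onplane('top',c2[i],.04).round(4))
# rail outline & balance
print([onplane('top',p,.03).round(3)[:2] for p in [(252,166),(251,187),(388,172),(386,194)]])
print([onplane('top',p,.066).round(3)[:2] for p in [(182,94),(250,97),(244,178),(177,174)]])
E
```

```text
(200, 232) [195 228  12   9  83] [200.8 232. ] [0.463 0.296]
(318, 231) [314 228   8   7  44] [317.5 231. ] [ 0.469  -0.0203]
(365, 230) [360 225  12  11 105] [365.4 230. ] [ 0.4726 -0.1497]
(408, 235) [400 228  17  15 207] [408.1 234.7] [ 0.461  -0.2631]
(340, 240) [335 235  12  11 102] [340.4 240.1] [ 0.4449 -0.0823]
(438, 226) [428 218  19  15 208] [437.3 225.3] [ 0.4866 -0.3419]
(393, 265) [385 258  16  14 177] [393.1 264.4] [ 0.3815 -0.2227]
(258, 235) [243 223  31  24 379] [257.7 235.7] [0.4546 0.144 ]
[array([0.645, 0.161]), array([0.587, 0.163]), array([ 0.633, -0.213]), array([ 0.572, -0.207])]
[array([0.834, 0.35 ]), array([0.828, 0.166]), array([0.608, 0.177]), array([0.617, 0.356])]
```

View pics/crop.png

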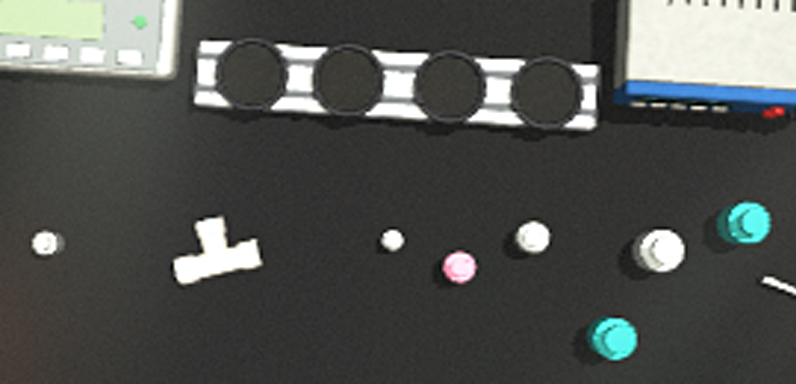

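The crop confirms the sizes: the steel blobs are about 12, 7, 11 and 16 px across, and the pink and turquoise look-alikes are excluded. Dish centres in the crop are (252,74), (348,80), (450,87) and (546,92). I'll move above the 500 with the closing axis along world x.

Emit:
{"fn": "play_rows", "kwargs": {
  "plan": [385,-309,20,-76,385,-309,20,-76,385,-309,20,-76,385,-309,20,-76,385,-309,20,-76,385,-309,20,-76,385,-309,20,-76,385,-309,20,-76,385,-309,20,-76,385,-309,20,-76,385,-309,20,-76,385,-309,20,-76],
  "hand": 0.8,
  "squeeze": 20
}}

```text
time: 1.1
tcp_pos: [0.4621, -0.2613, 0.1985]
tool_rot: [[-0.002, 1.0, 0.0], [1.0, 0.002, 0.0], [0.0, 0.0, -1.0]]
wrist_force: [0.8, -0.7, -0.7]
grip_width: 0.0745
grip_force: 0.0
```

Emit:
{"fn": "play_rows", "kwargs": {
  "plan": [0,0,0,0,0,0,0,0,0,0,0,0,0,0,0,0]
}}

```text
time: 1.43
tcp_pos: [0.4606, -0.2644, 0.1986]
tool_rot: [[0.005, 1.0, -0.0], [1.0, -0.005, -0.0], [-0.0, -0.0, -1.0]]
wrist_force: [-0.6, -0.2, 0.0]
grip_width: 0.0747
grip_force: 0.0
```

```bash
python3 - <<'E'
from h import *
for p in [(252,74),(348,80),(450,87),(546,92)]:
    q=onplane('top',(p[0]/2.95+185,p[1]/2.95+150),.04); print(q.round(4), np.hypot(*(q[:2]-[.722,.262])).round(3))
st=r.state(); print(st['tcp_pos'],st['tool_rot'].round(3),st['joint_positions'].round(1),st['grip_width'])
snap('wrist','w1.png')
for P in [(.461,-.263,.071),(.4726,-.1497,.054),(.469,-.0203,.035)]: print(proj('wrist',P,st).round(1))
E
```

```text
[0.6195 0.1093 0.04  ] 0.184
[0.6148 0.0207 0.04  ] 0.264
[ 0.6093 -0.0735  0.04  ] 0.354
[ 0.6056 -0.1622  0.04  ] 0.44
[ 0.46063322 -0.2643974   0.19856978] [[ 0.005  1.    -0.   ]
 [ 1.    -0.005 -0.   ]
 [-0.    -0.    -1.   ]] [-32.6 -11.1 101.7  -0.   89.4 -32.3] 0.07474624293350858
[322.  190.5]
[332.7  80. ]
[328.9 -58.6]
```

View pics/w1.png

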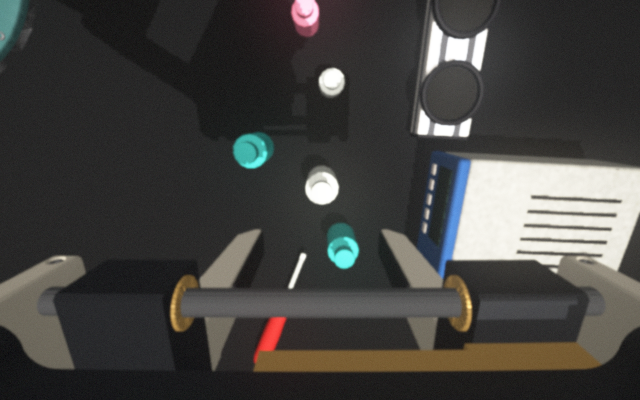

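The knob of the 500 shows at (322,188) against a predicted (322,190), and the 200 at (331,78), as predicted. The turquoise weights are at (252,150) and (342,245), clear of the fingers. I'll descend on the 500.

Emit:
{"fn": "play_rows", "kwargs": {
  "plan": [2,0,30,0,2,0,60,0,2,0,90,0,2,0,115,0,2,0,135,0,2,0,150,0,2,0,162,0,2,0,172,0,2,0,180,0,2,0,186,0,2,0,188,0,2,0,188,0]
}}

```text
time: 2.48
tcp_pos: [0.4612, -0.2617, 0.0106]
tool_rot: [[0.004, 1.0, -0.0], [1.0, -0.004, 0.0], [0.0, -0.0, -1.0]]
wrist_force: [0.3, 0.4, -0.2]
grip_width: 0.0743
grip_force: 0.0
```

Emit:
{"fn": "play_rows", "kwargs": {
  "plan": [0,0,0,0,0,0,0,0,0,0,0,0,0,0,0,0,0,0,0,0,0,0,0,0,0,0,0,0,0,0,0,0,0,0,0,0,0,0,0,0],
  "hand": 0.3,
  "squeeze": 25
}}

```text
time: 3.32
tcp_pos: [0.4612, -0.2617, 0.0108]
tool_rot: [[0.004, 1.0, 0.0], [1.0, -0.004, -0.0], [-0.0, 0.0, -1.0]]
wrist_force: [-0.4, -0.1, 1.7]
grip_width: 0.0366
grip_force: 25.0
```

Emit:
{"fn": "play_rows", "kwargs": {
  "plan": [0,0,-8,0,0,0,-20,0,0,0,-40,0,0,0,-60,0,0,0,-75,0,12,18,-75,0,30,44,-75,0,50,72,-75,0,70,101,-75,0,87,126,-75,0,97,140,-75,0,99,144,-75,0]
}}

```text
time: 4.32
tcp_pos: [0.6071, -0.1614, 0.0861]
tool_rot: [[0.002, 1.0, 0.0], [1.0, -0.002, 0.0], [0.0, 0.0, -1.0]]
wrist_force: [0.8, 0.3, -4.5]
grip_width: 0.0366
grip_force: 25.0
```

Emit:
{"fn": "play_rows", "kwargs": {
  "plan": [0,0,0,0,0,0,0,0,0,0,0,0,0,0,0,0]
}}

```text
time: 4.65
tcp_pos: [0.6048, -0.164, 0.0859]
tool_rot: [[0.005, 1.0, -0.0], [1.0, -0.005, -0.0], [-0.0, -0.0, -1.0]]
wrist_force: [0.7, -0.3, -3.9]
grip_width: 0.0365
grip_force: 25.0
```

```bash
python3 - <<'E'
from h import *
st=r.state(); print(st['tcp_pos'],st['grip_width'],st['grip_force'])
snap('wrist','w2.png')
for P in [(.6056,-.1622,.04),(.6093,-.0735,.04),(.6148,.0207,.04)]: print(proj('wrist',P,st).round(1))
E
```

```text
[ 0.60475771 -0.16395485  0.08589788] 0.03649097132890429 24.999270737171173
[322.9 215.2]
[327.6  98.1]
[336.5 -59.5]
```

View pics/w2.png

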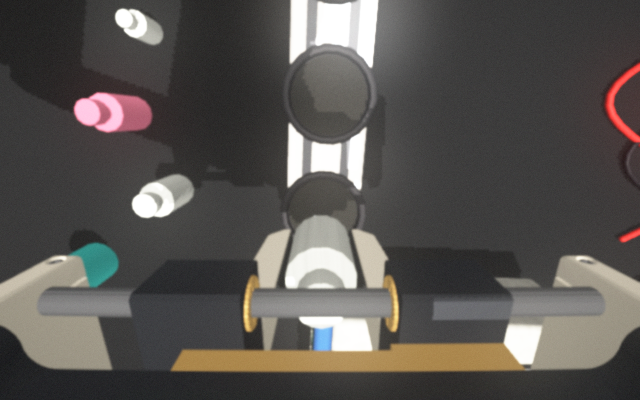

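The next dish is at about (330,93) against a predicted (328,98), and the target dish rim spans columns 285–364. The dishes are therefore about 2 mm further in +x and +y than estimated. I'll correct by that and lower.

Emit:
{"fn": "play_rows", "kwargs": {
  "plan": [2,1.5,6,0,2,1.5,14,0,2,1.5,21,0,2,1.5,27,0,2,1.5,32,0,2,1.5,35,0,2,1.5,37,0,2,1.5,38.5,0,2,1.5,39.5,0,2,1.5,40,0,2,1.5,40,0,2,1.5,40,0]
}}

```text
time: 5.7
tcp_pos: [0.6071, -0.1612, 0.0459]
tool_rot: [[0.004, 1.0, 0.0], [1.0, -0.004, -0.0], [-0.0, 0.0, -1.0]]
wrist_force: [0.1, -0.0, -4.8]
grip_width: 0.0362
grip_force: 25.0
```

Emit:
{"fn": "play_rows", "kwargs": {
  "plan": [0,0,0.5,0,0,0,1,0,0,0,1,0,0,0,1,0]
}}

```text
time: 6.03
tcp_pos: [0.6071, -0.1612, 0.0448]
tool_rot: [[0.004, 1.0, 0.0], [1.0, -0.004, -0.0], [-0.0, 0.0, -1.0]]
wrist_force: [-0.8, -0.6, -2.9]
grip_width: 0.0366
grip_force: 25.0
```

Emit:
{"fn": "play_rows", "kwargs": {
  "plan": [0,0,0.5,0,0,0,0.5,0,0,0,0.5,0]
}}

```text
time: 6.28
tcp_pos: [0.6071, -0.1612, 0.0448]
tool_rot: [[0.004, 1.0, 0.0], [1.0, -0.004, -0.0], [-0.0, 0.0, -1.0]]
wrist_force: [-3.7, 1.2, 5.7]
grip_width: 0.0363
grip_force: 25.0
```

Emit:
{"fn": "play_rows", "kwargs": {
  "plan": [0,0,0,0,0,0,0,0,0,0,0,0,0,0,0,0,0,0,0,0,0,0,0,0],
  "hand": 0.6
}}

```text
time: 6.78
tcp_pos: [0.6071, -0.1612, 0.0441]
tool_rot: [[0.004, 1.0, 0.0], [1.0, -0.004, -0.0], [-0.0, 0.0, -1.0]]
wrist_force: [0.5, -0.0, -0.4]
grip_width: 0.0559
grip_force: 0.0
```

Emit:
{"fn": "play_rows", "kwargs": {
  "plan": [0,0,-15,0,0,0,-35,0,0,0,-60,0,0,0,-90,0,0,0,-110,0,0,0,-120,0,0,0,-120,0]
}}

```text
time: 7.37
tcp_pos: [0.6079, -0.1614, 0.1674]
tool_rot: [[0.003, 1.0, 0.004], [1.0, -0.003, -0.001], [-0.001, 0.004, -1.0]]
wrist_force: [0.2, 0.1, 0.3]
grip_width: 0.0556
grip_force: 0.0
```

Emit:
{"fn": "play_rows", "kwargs": {
  "plan": [13,-136,0,0,13,-136,0,0,13,-136,0,0,13,-136,0,0,13,-136,0,0,13,-136,0,0,13,-136,0,0,13,-136,0,0,13,-136,0,0]
}}

```text
time: 8.12
tcp_pos: [0.4717, -0.1477, 0.1636]
tool_rot: [[0.003, 1.0, -0.001], [1.0, -0.003, 0.0], [0.0, -0.001, -1.0]]
wrist_force: [-0.7, -0.4, -0.6]
grip_width: 0.0555
grip_force: 0.0
```

```bash
python3 - <<'E'
from h import *
st=r.state(); print(st['tcp_pos'],st['grip_width'],st['grip_force'])
snap('wrist','w3.png')
for P in [(.4715,-.1475,.054),(.469,-.0203,.035),(.6071,-.1612,.105),(.6075,-.160,.04),(.611,-.071,.04),(.6165,.023,.04),(.621,.111,.04)]: print(proj('wrist',P,st).round(1))
E
```

```text
[ 0.4716872  -0.14766961  0.1635746 ] 0.05548772979970589 0.0
[321.6 196.1]
[318.5  63.9]
[478.6 226.5]
[446.9 203.3]
[461. 118.]
[479.9  11.3]
[ 499.3 -107. ]
```

View pics/w3.png

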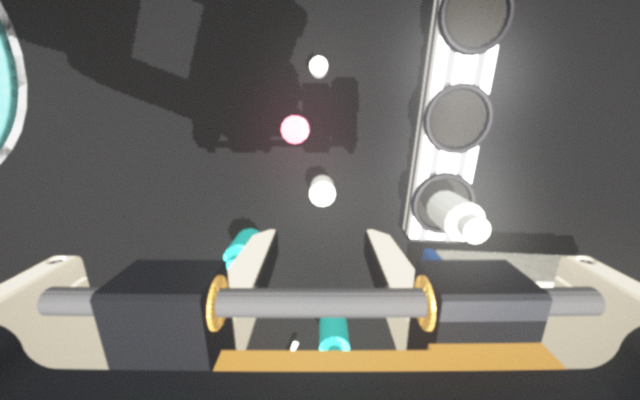

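The 500 stands in its dish with its top at (477,229), as predicted. The 200's knob is at (322,196), directly under the tool, and the pink weight at (295,129) is clear. I'll descend on the 200.

Emit:
{"fn": "play_rows", "kwargs": {
  "plan": [0,0,25,0,0,0,50,0,0,0,75,0,0,0,95,0,0,0,112,0,0,0,126,0,0,0,136,0,0,0,144,0,0,0,150,0,0,0,154,0,0,0,154,0,0,0,154,0]
}}

```text
time: 9.17
tcp_pos: [0.4713, -0.1477, 0.0105]
tool_rot: [[0.004, 1.0, 0.0], [1.0, -0.004, -0.0], [-0.0, 0.0, -1.0]]
wrist_force: [-0.2, 0.1, -0.9]
grip_width: 0.056
grip_force: 0.0
```

Emit:
{"fn": "play_rows", "kwargs": {
  "plan": [0,0,0,0,0,0,0,0,0,0,0,0,0,0,0,0,0,0,0,0,0,0,0,0,0,0,0,0,0,0,0,0,0,0,0,0],
  "hand": 0.2,
  "squeeze": 15
}}

```text
time: 9.92
tcp_pos: [0.4713, -0.1477, 0.0104]
tool_rot: [[0.004, 1.0, 0.0], [1.0, -0.004, -0.0], [-0.0, 0.0, -1.0]]
wrist_force: [1.3, 1.7, 3.1]
grip_width: 0.0267
grip_force: 15.0
```

Emit:
{"fn": "play_rows", "kwargs": {
  "plan": [0,0,-8,0,0,0,-20,0,0,0,-40,0,0,0,-60,0,0,0,-75,0,15,18,-75,0,35,44,-75,0,54,72,-75,0,68,101,-75,0,74,124,-75,0,76,136,-75,0,76,139,-75,0]
}}

```text
time: 10.92
tcp_pos: [0.6118, -0.0714, 0.0857]
tool_rot: [[0.002, 1.0, -0.0], [1.0, -0.002, 0.0], [0.0, -0.0, -1.0]]
wrist_force: [0.0, -0.7, -1.8]
grip_width: 0.0261
grip_force: 15.0
```

Emit:
{"fn": "play_rows", "kwargs": {
  "plan": [0,0,0,0,0,0,0,0,0,0,0,0,0,0,0,0]
}}

```text
time: 11.25
tcp_pos: [0.6097, -0.0725, 0.0856]
tool_rot: [[0.004, 1.0, 0.0], [1.0, -0.004, -0.0], [-0.0, 0.0, -1.0]]
wrist_force: [-0.1, 0.4, -2.3]
grip_width: 0.0266
grip_force: 15.0
```

```bash
python3 - <<'E'
from h import *
st=r.state(); print(st['tcp_pos'],st['grip_width'],st['grip_force'])
im=snap('wrist','w4.png')
for P in [(.610,-.072,.04),(.6155,.021,.04),(.620,.11,.04)]: print(proj('wrist',P,st).round(1))
E
```

```text
[ 0.60972415 -0.07251312  0.08555278] 0.02657434073324639 14.99958872795105
[322.2 216.9]
[329.4  93.5]
[337.  -55.7]
```

View pics/w4.png

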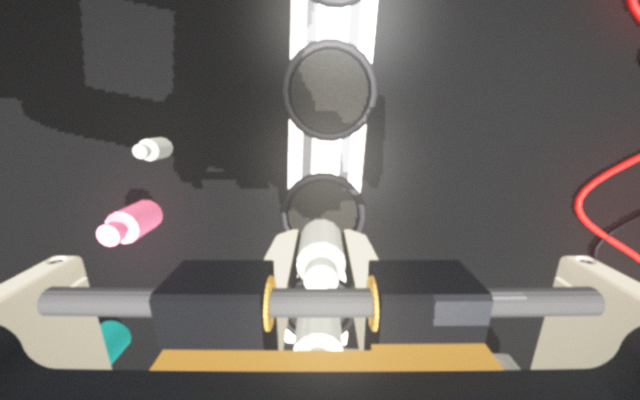

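The 200 is over its dish (rim columns 281–365, as predicted). The next dish is at (330,90), about 3 mm further in +y. I'll lower.

Emit:
{"fn": "play_rows", "kwargs": {
  "plan": [1.5,1,6,0,1.5,1,14,0,1.5,1,21,0,1.5,1,27,0,1.5,1,32,0,1.5,1,35,0,1.5,1,37,0,1.5,1,38.5,0,1.5,1,39.5,0,1.5,1,40.2,0,1.5,1,40.7,0,1.5,1,40.7,0]
}}

```text
time: 12.3
tcp_pos: [0.6114, -0.0707, 0.0445]
tool_rot: [[0.004, 1.0, 0.0], [1.0, -0.004, -0.0], [-0.0, 0.0, -1.0]]
wrist_force: [0.6, 0.4, -1.5]
grip_width: 0.0268
grip_force: 15.0
```

Emit:
{"fn": "play_rows", "kwargs": {
  "plan": [0,0,0.5,0,0,0,0.5,0,0,0,0.5,0]
}}

```text
time: 12.55
tcp_pos: [0.6115, -0.0707, 0.0444]
tool_rot: [[0.004, 1.0, 0.0], [1.0, -0.004, -0.0], [-0.0, 0.0, -1.0]]
wrist_force: [-1.9, -0.2, 3.4]
grip_width: 0.0264
grip_force: 15.0
```

Emit:
{"fn": "play_rows", "kwargs": {
  "plan": [0,0,0,0,0,0,0,0,0,0,0,0,0,0,0,0,0,0,0,0,0,0,0,0],
  "hand": 0.5
}}

```text
time: 13.05
tcp_pos: [0.6114, -0.0706, 0.0439]
tool_rot: [[0.004, 1.0, -0.0], [1.0, -0.004, 0.0], [0.0, -0.0, -1.0]]
wrist_force: [-0.7, 0.0, -0.1]
grip_width: 0.0463
grip_force: 0.0
```

Emit:
{"fn": "play_rows", "kwargs": {
  "plan": [0,0,-15,0,0,0,-35,0,0,0,-60,0,0,0,-90,0,0,0,-100,0,52,-142,-100,0,52,-142,-100,0,52,-142,-100,0,52,-142,-100,0,52,-142,-100,0,52,-142,-100,0,52,-142,-100,0]
}}

```text
time: 14.05
tcp_pos: [0.47, -0.0183, 0.1441]
tool_rot: [[0.003, 1.0, 0.001], [1.0, -0.003, -0.0], [-0.0, 0.001, -1.0]]
wrist_force: [0.2, 0.3, 0.4]
grip_width: 0.0466
grip_force: 0.0
```

Emit:
{"fn": "play_rows", "kwargs": {
  "plan": [0,0,0,0,0,0,0,0,0,0,0,0,0,0,0,0]
}}

```text
time: 14.38
tcp_pos: [0.4698, -0.0183, 0.1436]
tool_rot: [[0.004, 1.0, -0.001], [1.0, -0.004, 0.0], [0.0, -0.001, -1.0]]
wrist_force: [-0.5, -0.8, 0.0]
grip_width: 0.0468
grip_force: 0.0
```

```bash
python3 - <<'E'
from h import *
st=r.state(); print(st['tcp_pos'],st['grip_width'],st['grip_force'])
im=snap('wrist','w5.png')
for P in [(.469,-.0193,.035),(.6115,-.0707,.088),(.6115,-.0707,.04),(.616,.0235,.04),(.620,.112,.04)]: print(proj('wrist',P,st).round(1))
E
```

```text
[ 0.469806   -0.01832346  0.14363189] 0.04681973969777012 0.0
[320.9 197.4]
[480.7 268.2]
[456.  244.9]
[473.2 155.4]
[491.7  54.7]
```

View pics/w5.png

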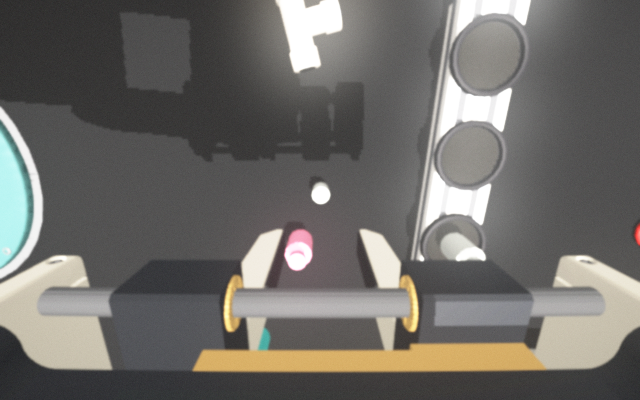

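The 50 is under the tool at (321,197), the pink weight at (299,250) is outside the finger sweep, and the dishes are at (471,155) and (489,54). I'll descend on the 50.

Emit:
{"fn": "play_rows", "kwargs": {
  "plan": [0,0,25,0,0,0,50,0,0,0,70,0,0,0,88,0,0,0,103,0,0,0,114,0,0,0,122,0,0,0,128,0,0,0,132,0,0,0,135,0,0,0,135.5,0,0,0,135.5,0]
}}

```text
time: 15.43
tcp_pos: [0.4697, -0.0182, 0.0088]
tool_rot: [[0.004, 1.0, 0.0], [1.0, -0.004, -0.0], [-0.0, 0.0, -1.0]]
wrist_force: [-0.5, -1.2, -0.0]
grip_width: 0.0467
grip_force: 0.0
```

Emit:
{"fn": "play_rows", "kwargs": {
  "plan": [0,0,0,0,0,0,0,0,0,0,0,0,0,0,0,0,0,0,0,0,0,0,0,0,0,0,0,0,0,0,0,0,0,0,0,0],
  "hand": 0.08,
  "squeeze": 10
}}

```text
time: 16.18
tcp_pos: [0.4696, -0.0182, 0.0085]
tool_rot: [[0.004, 1.0, 0.0], [1.0, -0.004, -0.0], [-0.0, 0.0, -1.0]]
wrist_force: [-0.9, 0.3, 1.6]
grip_width: 0.0161
grip_force: 10.0
```

Emit:
{"fn": "play_rows", "kwargs": {
  "plan": [0,0,-8,0,0,0,-25,0,0,0,-50,0,0,0,-75,0,12,14,-75,0,32,36,-75,0,56,64,-75,0,80,92,-75,0,102,117,-75,0,119,136,-75,0,127,146,-75,0,130,148.5,-75,0]
}}

```text
time: 17.18
tcp_pos: [0.6196, 0.1126, 0.0834]
tool_rot: [[0.002, 1.0, -0.0], [1.0, -0.002, 0.0], [0.0, -0.0, -1.0]]
wrist_force: [0.8, -0.7, 0.7]
grip_width: 0.0162
grip_force: 10.0
```

Emit:
{"fn": "play_rows", "kwargs": {
  "plan": [0,0,0,0,0,0,0,0,0,0,0,0,0,0,0,0]
}}

```text
time: 17.52
tcp_pos: [0.618, 0.1106, 0.0838]
tool_rot: [[0.004, 1.0, 0.0], [1.0, -0.004, -0.0], [-0.0, 0.0, -1.0]]
wrist_force: [0.2, -1.2, 0.1]
grip_width: 0.0164
grip_force: 10.0
```

```bash
python3 - <<'E'
from h import *
st=r.state(); print(st['tcp_pos'],st['grip_width'],st['grip_force'])
im=snap('wrist','w6.png')
for P in [(.618,.112,.04),(.618,.112,.034)]: print(proj('wrist',P,st).round(1))
for a in np.arange(0,360,30): print(proj('wrist',np.array([.618,.112,.04])+.035*np.array([np.cos(np.radians(a)),np.sin(np.radians(a)),0]),st).round(0),end=' ')
E
```

```text
[0.61799144 0.11064531 0.08376993] 0.016381238606552006 9.999853670597076
[321.8 216.6]
[321.8 214.1]
[366. 216.] [361. 195.] [345. 179.] [322. 173.] [299. 179.] [283. 196.] [278. 217.] [285. 237.] [301. 251.] [322. 256.] [343. 251.] [359. 237.]
```

View pics/w6.png

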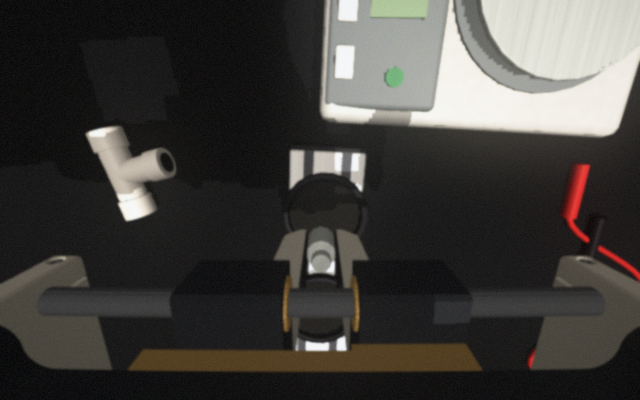

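The dish rim spans columns 284–368 with its top at row 173, so the dish is about 3 mm further in +x. I'll correct by that and lower the 50. The balance corner at (325,118) is well clear.

Emit:
{"fn": "play_rows", "kwargs": {
  "plan": [1,3,6,0,1,3,14,0,1,3,21,0,1,3,27,0,1,3,32,0,1,3,35,0,1,3,37,0,1,3,38.5,0,1,3,39.5,0,1,3,40.2,0,1,3,40.8,0,1,3,40.8,0]
}}

```text
time: 18.57
tcp_pos: [0.6215, 0.1123, 0.0427]
tool_rot: [[0.004, 1.0, 0.0], [1.0, -0.004, 0.0], [0.0, 0.0, -1.0]]
wrist_force: [0.3, 0.4, -0.3]
grip_width: 0.0164
grip_force: 10.0
```

Emit:
{"fn": "play_rows", "kwargs": {
  "plan": [0,0,0.5,0,0,0,0.5,0,0,0,0.5,0]
}}

```text
time: 18.82
tcp_pos: [0.6216, 0.1123, 0.0426]
tool_rot: [[0.004, 1.0, 0.0], [1.0, -0.004, 0.0], [0.0, 0.0, -1.0]]
wrist_force: [-0.8, -0.0, 4.5]
grip_width: 0.0166
grip_force: 10.0
```

Emit:
{"fn": "play_rows", "kwargs": {
  "plan": [0,0,0,0,0,0,0,0,0,0,0,0,0,0,0,0,0,0,0,0,0,0,0,0],
  "hand": 0.4
}}

```text
time: 19.32
tcp_pos: [0.6215, 0.1123, 0.0421]
tool_rot: [[0.004, 1.0, -0.0], [1.0, -0.004, -0.0], [-0.0, -0.0, -1.0]]
wrist_force: [-0.5, -0.6, -0.0]
grip_width: 0.0371
grip_force: 0.0
```

Emit:
{"fn": "play_rows", "kwargs": {
  "plan": [0,0,-15,0,0,0,-35,0,0,0,-60,0,0,0,-90,0,0,0,-105,0,184,-158,-105,0,184,-158,-105,0,184,-158,-105,0,184,-158,-105,0,184,-158,-105,0,184,-158,-105,0,184,-158,-105,0],
  "hand": 0.5
}}

```text
time: 20.32
tcp_pos: [0.4609, 0.3004, 0.1478]
tool_rot: [[-0.0, 1.0, -0.0], [1.0, 0.0, 0.001], [0.001, -0.0, -1.0]]
wrist_force: [0.1, -0.3, 0.5]
grip_width: 0.0464
grip_force: 0.0
```

Emit:
{"fn": "play_rows", "kwargs": {
  "plan": [0,0,0,0,0,0,0,0,0,0,0,0,0,0,0,0]
}}

```text
time: 20.65
tcp_pos: [0.4648, 0.296, 0.1471]
tool_rot: [[0.005, 1.0, -0.0], [1.0, -0.005, -0.0], [-0.0, -0.0, -1.0]]
wrist_force: [0.3, 0.0, -0.7]
grip_width: 0.0463
grip_force: 0.0
```

```bash
python3 - <<'E'
from h import *
st=r.state(); print(st['tcp_pos'],st['grip_width'],st['grip_force'],st['joint_positions'].round(0))
im=snap('wrist','w7.png'); snap('top','top7.png')
for P in [(.463,.296,.044),(.463,.296,.0)]: print(proj('wrist',P,st).round(1))
E
```

```text
[0.46483023 0.29604656 0.14712252] 0.046342224364457264 0.0 [ 30.  -7. 103.  -0.  84.  30.]
[319.8 197.9]
[320.  187.5]
```

View pics/w7.png

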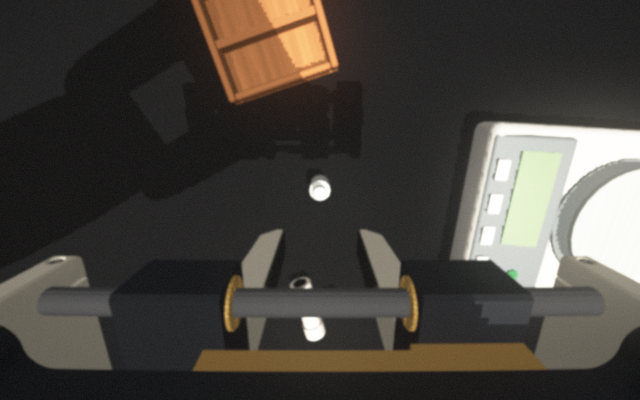

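The 100's knob is at (320,189) against a predicted (320,198), so it stands roughly 8 mm further in +y. I'll get that number from a mask.

```bash
python3 - <<'E'
from h import *
st=r.state(); g=cv2.imread('pics/w7.png',0)[160:215,295:345]
for t in(90,150,220):
    n,l,s,c=cv2.connectedComponentsWithStats((g>t).astype(np.uint8)); i=1+s[1:,4].argmax(); u=c[i]+[295,160]
    print(t,s[i],u.round(1),[onplane('wrist',u,z,st).round(4)[:2] for z in(.025,.035,.044)])
E
```

```text
90 [ 13  16  24  26 464] [319.4 188.6] [array([0.4624, 0.3011]), array([0.4624, 0.3035]), array([0.4625, 0.3058])]
150 [ 14  19  22  22 365] [319.6 189.9] [array([0.4625, 0.2997]), array([0.4626, 0.3022]), array([0.4626, 0.3045])]
220 [ 15  21  20  19 257] [320.3 191. ] [array([0.4633, 0.2984]), array([0.4633, 0.301 ]), array([0.4633, 0.3033])]
```

Emit:
{"fn": "play_rows", "kwargs": {
  "plan": [6.5,-2,15,0,6.5,-2,40,0,6.5,-2,65,0,6.5,-2,85,0,6.5,-2,101,0,6.5,-2,113,0,6.5,-2,122,0,6.5,-2,129,0,6.5,-2,134,0,6.5,-2,137,0,6.5,-2,138,0,6.5,-2,138,0]
}}

```text
time: 21.75
tcp_pos: [0.4624, 0.3035, 0.0095]
tool_rot: [[0.004, 1.0, 0.0], [1.0, -0.004, 0.0], [0.0, 0.0, -1.0]]
wrist_force: [0.4, -0.9, 0.1]
grip_width: 0.0464
grip_force: 0.0
```

Emit:
{"fn": "play_rows", "kwargs": {
  "plan": [0,0,0,0,0,0,0,0,0,0,0,0,0,0,0,0,0,0,0,0,0,0,0,0,0,0,0,0,0,0,0,0,0,0,0,0],
  "hand": 0.12,
  "squeeze": 12
}}

```text
time: 22.5
tcp_pos: [0.4623, 0.3034, 0.0094]
tool_rot: [[0.004, 1.0, 0.0], [1.0, -0.004, 0.0], [0.0, 0.0, -1.0]]
wrist_force: [0.4, -0.7, 3.6]
grip_width: 0.0202
grip_force: 12.0
```

Emit:
{"fn": "play_rows", "kwargs": {
  "plan": [0,0,-8,0,0,0,-25,0,0,0,-55,0,0,0,-85,0,0,0,-105,0,-20,11,-105,0,-50,27,-105,0,-84,46,-105,0,-118,65,-105,0,-152,84,-105,0,-186,102,-105,0,-218,120,-105,0]
}}

```text
time: 23.5
tcp_pos: [0.5818, 0.0829, 0.1146]
tool_rot: [[0.004, 1.0, -0.0], [1.0, -0.004, -0.0], [-0.0, -0.0, -1.0]]
wrist_force: [0.9, 0.1, -1.0]
grip_width: 0.0207
grip_force: 12.0
```

Emit:
{"fn": "play_rows", "kwargs": {
  "plan": [-28,15,0,0,-46,25,0,0,-56,31,0,0,-61,34,0,0,-62,34,20,0,-62,34,30,0,-62,34,30,0,-62,34,30,0,-62,34,30,0]
}}

```text
time: 24.25
tcp_pos: [0.6152, 0.0235, 0.0849]
tool_rot: [[0.003, 1.0, 0.0], [1.0, -0.003, 0.0], [0.0, 0.0, -1.0]]
wrist_force: [0.2, 0.6, -1.4]
grip_width: 0.0204
grip_force: 12.0
```

```bash
python3 - <<'E'
from h import *
st=r.state(); print(st['tcp_pos'],st['grip_width'],st['grip_force'])
im=snap('wrist','w8.png')
for P in [(.615,.0235,.04),(.621,.112,.04),(.6215,.1123,.069)]: print(proj('wrist',P,st).round(1))
E
```

```text
[0.61519053 0.02351799 0.08489451] 0.020387491136787447 11.999905854463577
[321.6 217.8]
[329.6 100.9]
[331.9  97.5]
```

View pics/w8.png

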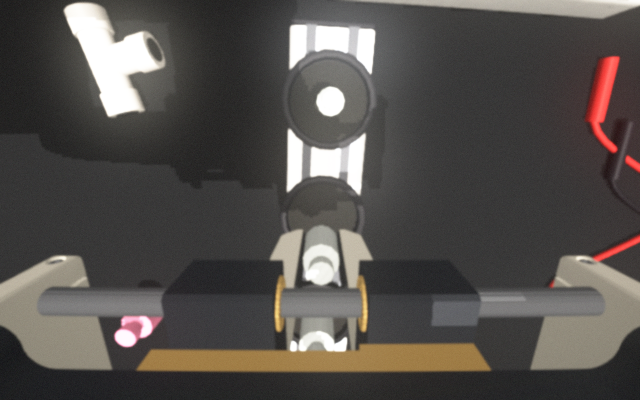

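The 50 stands centred in its dish at (330,100), and the target dish rim spans columns 281–364, centred under the 100. I'll lower.

Emit:
{"fn": "play_rows", "kwargs": {
  "plan": [-1,0.5,6,0,-1,0.5,14,0,-1,0.5,21,0,-1,0.5,27,0,-1,0.5,32,0,-1,0.5,35,0,-1,0.5,37,0,-1,0.5,38.5,0,-1,0.5,39.5,0,-1,0.5,40.2,0,-1,0.5,40.6,0,-1,0.5,40.6,0]
}}

```text
time: 25.3
tcp_pos: [0.6157, 0.0218, 0.0437]
tool_rot: [[0.004, 1.0, 0.0], [1.0, -0.004, 0.0], [0.0, 0.0, -1.0]]
wrist_force: [0.6, -0.5, -1.0]
grip_width: 0.0204
grip_force: 12.0
```

Emit:
{"fn": "play_rows", "kwargs": {
  "plan": [0,0,0.5,0,0,0,0.7,0,0,0,0.7,0]
}}

```text
time: 25.55
tcp_pos: [0.6159, 0.0218, 0.0433]
tool_rot: [[0.004, 1.0, 0.0], [1.0, -0.004, 0.0], [0.0, 0.0, -1.0]]
wrist_force: [-1.8, 0.1, 4.6]
grip_width: 0.0206
grip_force: 12.0
```

Contact is felt. I'll release, rise straight up, then back off for a check.

Emit:
{"fn": "play_rows", "kwargs": {
  "plan": [0,0,0,0,0,0,0,0,0,0,0,0,0,0,0,0,0,0,0,0,0,0,0,0],
  "hand": 0.45
}}

```text
time: 26.05
tcp_pos: [0.6157, 0.0218, 0.0428]
tool_rot: [[0.004, 1.0, -0.0], [1.0, -0.004, 0.0], [0.0, -0.0, -1.0]]
wrist_force: [0.5, 0.5, -0.6]
grip_width: 0.0418
grip_force: 0.0
```

Emit:
{"fn": "play_rows", "kwargs": {
  "plan": [0,0,-15,0,0,0,-35,0,0,0,-60,0,0,0,-95,0,0,0,-135,0,0,0,-160,0,-20,-160,-160,0,-20,-160,-160,0,-20,-160,-160,0,-20,-160,-160,0,-20,-160,-160,0,-20,-160,-160,0]
}}

```text
time: 27.05
tcp_pos: [0.4548, 0.0022, 0.2038]
tool_rot: [[0.004, 1.0, 0.003], [1.0, -0.004, -0.0], [-0.0, 0.003, -1.0]]
wrist_force: [0.4, -0.3, 1.0]
grip_width: 0.0414
grip_force: 0.0
```

Emit:
{"fn": "play_rows", "kwargs": {
  "plan": [0,0,0,0,0,0,0,0,0,0,0,0,0,0,0,0]
}}

```text
time: 27.38
tcp_pos: [0.4562, 0.0025, 0.2024]
tool_rot: [[0.003, 1.0, -0.001], [1.0, -0.003, 0.0], [0.0, -0.001, -1.0]]
wrist_force: [0.2, -1.2, 0.1]
grip_width: 0.0418
grip_force: 0.0
```

```bash
python3 - <<'E'
from h import *
st=r.state(); print(st['tcp_pos'],st['time'])
im=snap('scene','s9.png'); t=snap('top','t9.png')
a=cv2.resize(t[130:280,160:460,::-1],(780,390)); cv2.imwrite('pics/f9.png',a)
cv2.imwrite('pics/g9.png',cv2.resize(im[140:300,230:450,::-1],(770,560)))
for n,P in dict(w5=(.6215,.1123,.069),w1=(.6159,.0218,.078),w2=(.6114,-.0706,.088),w5_=(.6071,-.1612,.105)).items(): print(n,proj('top',P).round(1), ((proj('top',P)-[160,130])*2.6).round(0))
E
```

```text
[0.45615858 0.00248894 0.2023739 ] 27.3833
w5 [268.2 172.9] [281. 112.]
w1 [302.1 174.9] [369. 117.]
w2 [337.2 176.5] [461. 121.]
w5_ [372.4 177.6] [552. 124.]
```

View pics/f9.png

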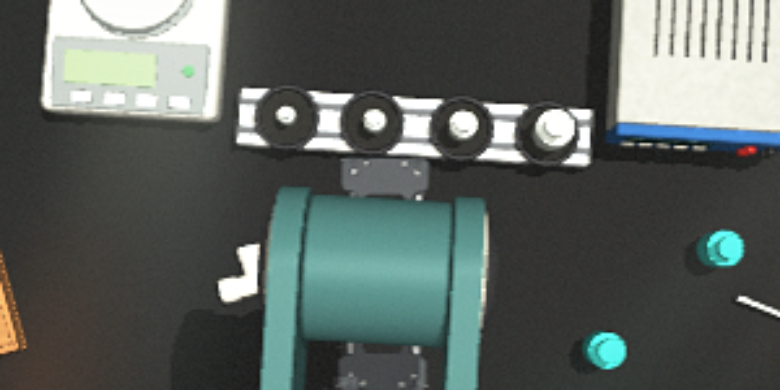

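View pics/g9.png

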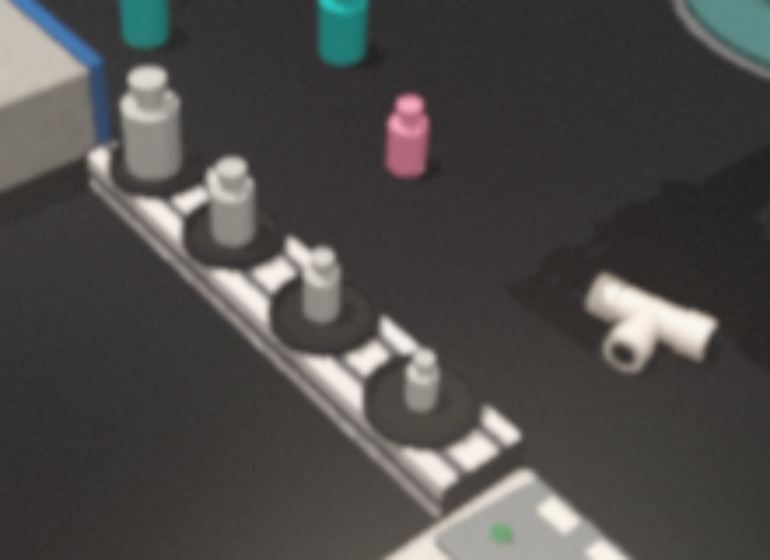

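Both views show all four weights upright in their dishes in the right order: the 50 at (285,115) nearest the balance, then (374,120), (462,125) and the 500 at (555,126) in the crop. The tee is undisturbed and the arm is clear, so I'll hand in.

```bash
python3 -c "
from station import r
print(r.hand_in())"
```

```text
the job is handed in; nothing more can be done
None
```

The four weights stand upright in the dishes, 50, 100, 200 and 500 g counting away from the balance, set down without a drop or bump and with the tee unmoved in the final views; the job was handed in at about 27 s, and no verdict came back.

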